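# Slide the evidence case down the dusted lane and start the reader

### The job

With the fingertips, push the grey evidence case that lies at the lane's open end down between the two guide rails until its front rests squarely against the reader; the rails are dusted for fingerprints, so neither the case nor the gripper may touch them. Then press the round key on the console beside the lane all the way down to start the reading, and let go. Only slide the case, never lift or tip it, do not press the key before the case is home, and leave everything else where it lies.

Things in the scene. Friction and masses are not known exactly. Their poses are not given: they have to be found in the camera images.
- lane: Fixed aluminium plate 300 x 112 x 6 mm with two rails and a white reader block (75 long, 130 wide, 36 high) at its far end. Origin on the lane's centre line at table height; x along the lane to the reader, y left, z up. Plate x -170..130, top (lane floor) z 6. Rails x -20..130; before them the plate is open at the sides. The reader's upright near face, the stop, is at x 130.
- lane_mouth (a point): point on the lane floor, on the centre line, where the rails begin
- lane_stop (a point): point on the lane floor, on the centre line, at the foot of the reader's near face, 150 mm beyond lane_mouth
- rail_left: Left dark steel guide rail (lane +y side), fixed to the lane: 150 long, 8 wide, 22 high above the lane floor (top 28 above the table). Origin at the centre of its underside, 47 from the centre line; same axes as the lane. The free width between the rails is 86.
- rail_right: Right dark steel guide rail (lane -y side), same as the left one
- case: The case to push: flat plain grey closed plastic box, paper panel on top, 84 long (x), 64 wide (y), 26 high, 150-310 g, loose, ordinary friction. Starts on the open part of the plate before the rails, up to 8 mm off the centre line, turned up to 10 degrees. Origin: centre of its underside; x towards its front (the end nearest the reader). Centred in the lane it has 11 mm each side.
- case_front (a point): middle of the lower edge of the case's front face, 42 mm ahead of its origin
- case_back (a point): middle of the lower edge of the case's rear face (the face to push on), 42 mm behind its origin
- console: Fixed white block 80 (along x) by 64 (y) by 34 high, standing on the table beside the lane, to its left or its right (about 125 mm from the centre line), with the round start key in the middle of its top. Origin at the centre of its underside.
- key (a joint): Travel of the start key: 0 up, 0.006 m fully down. Springs back when let go. Starts to move at 1.5 N and is fully down at 5 N.
- key_top (a point): centre of the top face of the round grey start key (36 mm across), 56 mm above the table when up; presses straight down; its black collar, 52 mm across, stands 46 mm above the table
- tub: White screw-lid powder tub, 60 across, 62 high, beside the lane on the side without the console. Bystander, loose: leave it alone. Origin at the centre of its underside.
- jar: Small black powder jar, white lid, 42 across, 55 high, beside the far end of the lane. Bystander, loose: leave it alone. Origin at the centre of its underside.
- compact: Flat black square ink-pad compact, 60 by 60 by 16 high, beside the near end of the lane. Bystander, loose: leave it alone. Origin at the centre of its underside.
- spare_case: A second grey case like the first, 84 by 64 by 26, lying on the table beside the far end of the lane, not on it. Bystander, loose: leave it alone. Origin at the centre of its underside.
- brush: Powder brush, 170 long, lying flat beside the near end of the lane. Bystander, loose: leave it alone. Origin at the centre of its length, x along it.
- cast: White plaster shoe-print cast, about 230 by 85 by 28 high, on the left of the table. Bystander, loose: leave it alone. Origin at the centre of its underside.
- tape: Clear roll of tape lying flat, 80 across, 25 high, on the right of the table. Bystander, loose: leave it alone. Origin at the centre of its underside.

How it is judged (in metres and radians):
On the way, in this order (a step that is already met when the one before it is completed fails the run):
1. the case is home against the reader (x of case_front in the frame of lane above 0.125 m and y of case_front in the frame of lane between -0.011 and 0.011 m and angle between the x axis of case and the x axis of lane, either way round below 0.1 rad and z of case in the frame of lane below 0.009 m), for 0.2 s.
2. the key is pressed down with the case still home (all of step 1 and value of joint key above 0.0045 m), for 0.05 s.
At the end, for the whole second after the job is handed in: The case lies flat on the lane floor, its front within 5 mm of the reader's face, within 11 mm of the centre line and square to it within 0.1 rad, at rest; the key has been pressed by at least 4.5 mm and is up again (all of step 1 and value of joint key below 0.0015 m and linear speed of case below 0.01 m/s); the robot touches nothing.
It fails at once if something touched a guide rail (contact force between any of rail_left, rail_right and anything else above 0.3 N).
It fails at once if the case was lifted or tipped (z of case in the frame of lane above 0.014 m or angle between case's own z axis and vertical above 0.12 rad).
It fails at once if the key was pressed before the case was home (value of joint key above 0.003 m and not (x of case_front in the frame of lane above 0.125 m and y of case_front in the frame of lane between -0.011 and 0.011 m and angle between the x axis of case and the x axis of lane, either way round below 0.1 rad and z of case in the frame of lane below 0.009 m)).
It fails at once if another thing on the table was moved by more than 15 mm (distance of any of tub, jar, compact, spare_case, brush, cast, tape from where it was at the start of the episode above 0.015 m).
It also fails if it takes over 51 s, if anything falls off the work surface, if the arm or the gripper's body presses on something with over 40 N, if the wrist force passes 120 N, or if a joint passes its speed limit or range.

### The arm

A 6-joint arm with a two-finger parallel gripper is mounted at the origin on the work surface. World frame = base frame: x ahead of the robot, y to its left, z up, the work surface at z = 0. Lengths are in mm, angles in rad, forces in N, time in s.
With the tool pointing down it reaches from about 300 to 775 mm from the base axis. Payload 14.6 kg.
Tool frame: the origin (TCP) lies on the centre line of the jaws, within the pads' length; the fingertips stand 19 mm ahead of it and the grasp point (between the pads) is the TCP; z points along the fingers, y is the line along which they close (so a half turn about z gives the same grasp; the last joint's range is limited). The gripper opens to 94 mm and grips with 3 to 60 N. Pads are 16 mm wide; open, the fingers measure 119 mm over their backs; the gripper's body (75 mm by 177 mm) begins 78 mm behind the grasp point.
Start: joints at [-1.261, 0.3, 1.521, -0, 1.321, -0.067], TCP at [202.363, -511.408, 224.446] pointing down, gripper open.
Joint ranges: [-3.03, 3.03], [-0.79, 2.21], [0.23, 2.52], [-1.04, 4.18], [0, 3.07], [-2.55, 2.55]. Speed limits (rad/s): [2.22, 2.22, 2.57, 3.14, 3.14, 3.14].

### API

Orientations are given as a rotation vector (axis times angle).
In Python, from plant import env gives the robot as it stands.
- The arm moves only by the tool jog_arm, never from a script. Its argument "increments" is a list that holds one entry, the list of rows, each a list of 5 numbers: the finger opening in cm, from 0 to 9.4, then the shift along the tool's x, y, z in cm, then the turn about the tool's z in rad. In form: [[[jaw, x, y, z, twist], ...]]. A call has 1 to 8 rows; each row is the pose to reach, as a shift and turn from the pose commanded when the call began, along the tool's axes at that moment; what a row does not reach only later rows make up. A row lasts 1/12 s, in which the tool goes at most 41.7 mm and 7.16 degrees, less where a joint would pass 70% of its speed; a pose out of reach is approached as far as the arm can. A call with a gripper value outside its range is refused whole. The fingers move at their own pace and stop on an object; "grip_force" is the grip in N (left out, the last holds). Time passes only in rows, so rows that repeat a pose let the fingers close. It gives the time, the measured TCP pose, the force, the opening and the grip force at its end, in the units of the state.
- env.observe(): the state, without advancing time (a new reading comes with each control period).
- env.capture(name): name is "scene" or "top" or "wrist"; returns the picture (384x512x3 uint8, blue, green, red); there is no depth.
- env.calibration(name): a dict with "K" (3x3 intrinsics, pixels), "k1" (the pictures are not rectified: a ray, as slopes to the right and down, at radius r is drawn at 1 + k1 r^2 times it, then the intrinsics apply), "extrinsics" (4x4, takes a point from camera to world coordinates). Camera axes: x right, y down, z forward; pixel columns grow to the right and rows downward; lengths in mm; the calibration is good to about 2 mm. A picture is of the moment at which its call begins: read the wrist's pose just before it. calibration takes no time and is no camera call; for the wrist camera it gives the pose at the moment of the call.
- env.close_job(): hands the job in; it is judged then, once.
The state is a dict: "t": time; "joints": joint angles; "dq": joint speeds; "effort": joint torques, N m; "position": TCP position; "tool_rot": TCP orientation; "contact_force": force on the tool from outside, world axes, zero at the start; "wrist_torque": the same for the moment, N m; "finger_gap": finger opening in mm; "finger_force": force on a finger pad.
Only numpy, scipy, OpenCV 4.12 (cv2) and the standard library are available. Lean on these libraries where they do the work, as an engineer would, in place of code of your own. Each camera call takes 0.05 s, during which the arm holds its last target. There are 200 camera calls.

## Working session

There is one attempt and no reset: what is moved stays moved. The work goes in short steps, Python scripts to look and compute and a tool call to move; the robot and the scene stay as the last step left them, time stands still between calls to the robot, and variables do not carry over. Pictures are saved under pics/ and viewed, at most 10 in all, crops included, and the job is handed in when it is done.

Besides the shell and the picture viewer there is one more tool, called after ">>>" as name(argument=value, ...), one argument or row to a line, values as JSON. jog_arm: Moves the arm, as the interface text tells. Its arguments: {"type":"object","properties":{"increments":{"type":"array"},"grip_force":{"type":"number"}},"required":["increments"]}

```bash
mkdir -p pics; python3 - <<'E'
from plant import env
import cv2
for n in("scene","top"):
    cv2.imwrite(f"pics/{n}0.png",env.capture(n)); c=env.calibration(n); print(n,c)
s=env.observe();print(s)
E
```

```text
scene {'K': array([[354.76048403,   0.        , 257.14027116],
       [  0.        , 354.76048403, 189.53509154],
       [  0.        ,   0.        ,   1.        ]]), 'k1': -0.08265328485342395, 'extrinsics': array([[-4.00796567e-01,  5.61141660e-01, -7.24211399e-01,
         1.33753656e+03],
       [ 9.16015687e-01,  2.59812366e-01, -3.05635068e-01,
         3.10935233e+02],
       [ 1.66545072e-02, -7.85886488e-01, -6.18146467e-01,
         7.03945297e+02],
       [ 0.00000000e+00,  0.00000000e+00,  0.00000000e+00,
         1.00000000e+00]])}
top {'K': array([[357.7079388 ,   0.        , 256.58136254],
       [  0.        , 357.7079388 , 186.52747769],
       [  0.        ,   0.        ,   1.        ]]), 'k1': -0.006263218591865658, 'extrinsics': array([[-1.89251997e-02, -9.93159836e-01,  1.15218823e-01,
         4.41965377e+02],
       [-9.99721183e-01,  2.04247929e-02,  1.18484197e-02,
        -1.02051321e+01],
       [-1.41206952e-02, -1.14962464e-01, -9.93269469e-01,
         1.24731321e+03],
       [ 0.00000000e+00,  0.00000000e+00,  0.00000000e+00,
         1.00000000e+00]])}
{'t': 0.1, 'joints': array([-1.26060459e+00,  3.00435843e-01,  1.52153478e+00, -5.13414479e-06,
        1.32073518e+00, -6.66083155e-02]), 'dq': array([ 6.35875841e-04, -1.14438555e-03, -2.52675294e-03,  5.22617249e-04,
        3.59680722e-04, -7.39657461e-05]), 'effort': array([-3.31135161e-04, -5.32643545e+01, -3.53282082e+01,  7.08812289e-02,
        2.35169084e-02, -3.68366636e-05]), 'position': array([ 202.29179256, -511.19792108,  223.92525372]), 'tool_rot': array([-3.08491749e+00, -5.88176088e-01,  2.20108942e-04]), 'contact_force': array([-1.06962771, -0.26835209,  0.16563256]), 'wrist_torque': array([-0.02742541,  0.02098794, -0.03361504]), 'finger_force': 0.0, 'finger_gap': 94.18772163210132}
```

View pics/top0.png

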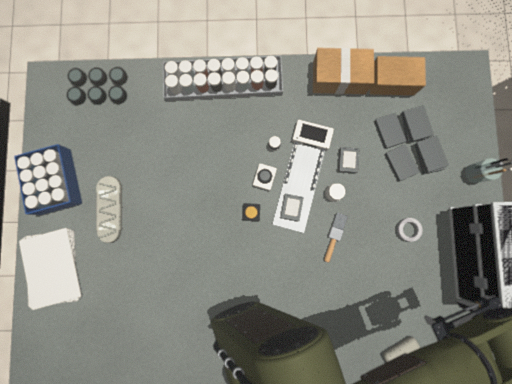

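View pics/scene0.png

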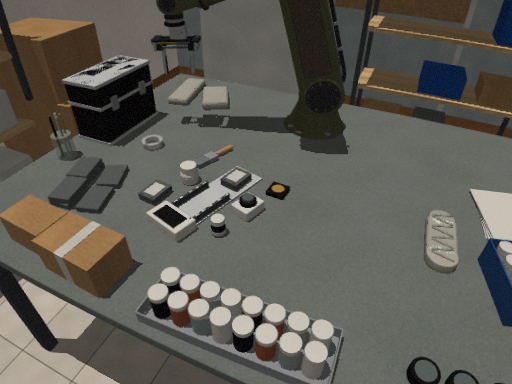

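The top view shows the lane running from about (290,225) up to the reader at (314,133), with the case at (291,207), the console and key at (265,177), the tub at (336,191) and the compact at (251,212). The scene view shows the same layout. Next I'll get rough coordinates and a crop.

```bash
cat > h.py <<'E'
import numpy as np, cv2
from plant import env
def ray(c,p):
    K=c["K"];d=np.array([c["k1"],0,0,0,0.])
    # k1 r^2 model = OpenCV radial distortion
    u=cv2.undistortPoints(np.array(p,float).reshape(-1,1,2),K,d,).reshape(-1,2)
    E=c["extrinsics"];D=np.c_[u,np.ones(len(u))]@E[:3,:3].T
    return E[:3,3],D
def onplane(c,p,z):
    o,D=ray(c,p);return o+D*((z-o[2])/D[:,2])[:,None]
def project(c,P):
    E=np.linalg.inv(c["extrinsics"])
    return cv2.projectPoints(np.array(P,float).reshape(-1,1,3),cv2.Rodrigues(E[:3,:3])[0],E[:3,3],c["K"],np.array([c["k1"],0,0,0,0.]))[0].reshape(-1,2)
E
python3 - <<'E'
from h import *
c=env.calibration("top")
print(onplane(c,[[290,226],[318,135],[291,207],[265,177],[336,191],[251,212],[336,230]],20).round())
im=cv2.imread("pics/top0.png")
cv2.imwrite("pics/top0c.png",cv2.resize(im[110:270,220:370],None,fx=3.7,fy=3.7,interpolation=cv2.INTER_CUBIC))
c=env.calibration("wrist");s=env.observe()
print(c,cv2.Rodrigues(s["tool_rot"])[0])
R=cv2.Rodrigues(s["tool_rot"])[0];print(R.T@(c["extrinsics"][:3,3]-s["position"]),R.T@c["extrinsics"][:3,:3])
E
```

```text
[[ 447. -107.   20.]
 [ 762. -214.   20.]
 [ 511. -112.   20.]
 [ 617.  -25.   20.]
 [ 563. -268.   20.]
 [ 497.   25.   20.]
 [ 430. -263.   20.]]
{'K': array([[340.99508015,   0.        , 257.28966793],
       [  0.        , 340.99508015, 191.23656466],
       [  0.        ,   0.        ,   1.        ]]), 'k1': 0.028866138661265098, 'extrinsics': array([[ 3.67446095e-01, -9.03514148e-01, -2.20557365e-01,
         2.64883874e+02],
       [-9.30044595e-01, -3.57129246e-01, -8.64624390e-02,
        -4.85837817e+02],
       [-6.47448570e-04,  2.36898471e-01, -9.71534197e-01,
         3.83743521e+02],
       [ 0.00000000e+00,  0.00000000e+00,  0.00000000e+00,
         1.00000000e+00]])} [[ 9.29846349e-01  3.67947889e-01 -3.44517577e-04]
 [ 3.67948044e-01 -9.29845749e-01  1.05851048e-03]
 [ 6.91284919e-05 -1.11101667e-03 -9.99999380e-01]]
[  67.54326736   -0.72792133 -159.81288803] [[-5.39724693e-04 -9.71517963e-01 -2.36965307e-01]
 [ 9.99999747e-01 -6.34210687e-04  3.22505092e-04]
 [-4.63605419e-04 -2.36965073e-01  9.71518059e-01]]
```

View pics/top0c.png

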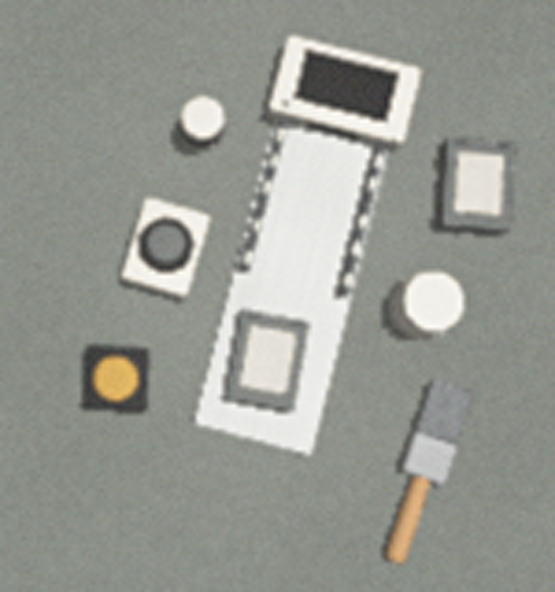

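>>> jog_arm(
  increments=[
    [[9.4,2,-1,-0.5,0],[9.4,5,-2.5,-1.5,0],[9.4,8.5,-4.2,-2.5,0],[9.4,12,-6,-4,0],[9.4,15.5,-7.7,-5.5,0],[9.4,19,-9.4,-6.5,0],[9.4,22.5,-11.1,-7.5,0],[9.4,26,-12.8,-7.6,0]],
  ],
)

```text
t: 0.77
position: [398.2, -295.3, 302.2]
tool_rot: [3.084, 0.588, 0.002]
contact_force: [-0.1, -1.1, -0.0]
finger_gap: 94.2
finger_force: 0.0
```

>>> jog_arm(
  increments=[
    [[9.4,3.2,-1.6,0,0.09],[9.4,6.4,-3.2,0,0.18],[9.4,9.6,-4.8,0,0.27],[9.4,12.8,-6.4,0,0.36],[9.4,16,-8,0,0.45],[9.4,18.5,-9.2,0,0.54],[9.4,19.5,-9.7,0,0.62],[9.4,19.5,-9.7,0,0.66]],
  ],
)

```text
t: 1.43
position: [543.9, -132.6, 299.6]
tool_rot: [-3.109, 0.446, 0.002]
contact_force: [-0.4, 0.2, -0.3]
finger_gap: 93.9
finger_force: 0.0
```

```bash
python3 - <<'E'
from h import *
import time
env.capture("top");env.capture("top")
c=env.calibration("wrist");s=env.observe();im=env.capture("wrist")
print(s["t"],s["position"],s["tool_rot"],abs(s["dq"]).max())
np.save("w1.npy",c,allow_pickle=True)
cv2.imwrite("pics/w1.png",im);cv2.imwrite("pics/w1v.png",cv2.resize(im,None,fx=1.5,fy=1.5))
E
```

```text
1.5333 [ 542.82439933 -134.22318833  299.90390969] [-3.11009313e+00  4.42674459e-01  1.56223577e-03] 0.06949378146488651
```

View pics/w1v.png

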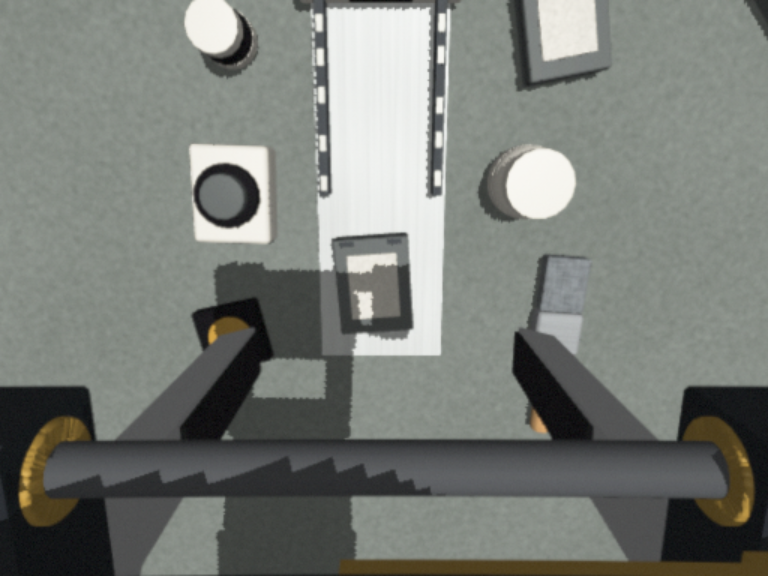

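The wrist view shows the lane nearly vertical. In view pixels, the plate's near edge is at row 354 (columns 323–441), the rail ends are at (324,193) and (435,193), the case top corners are (333,240), (408,234), (412,329) and (342,334), and the key is at (226,195). Next I'll take subpixel edges and cast rays.

```bash
cat >> h.py <<'E'
def edge(g,p,q,ax,sign,w=6,n=25):
    """points of strongest signed gradient along axis ax (0: across columns,1: across rows) near segment p-q"""
    d=np.gradient(cv2.GaussianBlur(g.astype(float),(0,0),1.0),axis=1-ax)*sign;out=[]
    for t in np.linspace(0,1,n):
        x,y=np.array(p)*(1-t)+np.array(q)*t;xi,yi=int(round(x)),int(round(y))
        v=d[yi,xi-w:xi+w+1] if ax==0 else d[yi-w:yi+w+1,xi]
        k=int(v.argmax())
        if v[k]<4 or k in(0,2*w):continue
        o=.5*(v[k-1]-v[k+1])/(v[k-1]-2*v[k]+v[k+1])
        out.append((xi-w+k+o,y.round()) if ax==0 else (x.round(),yi-w+k+o))
    return np.array(out)
def line(P):
    """robust world line: (point, direction)"""
    vx,vy,x,y=cv2.fitLine(np.array(P)[:,:2].astype(np.float32),cv2.DIST_HUBER,0,.01,.01).ravel()
    return np.array([x,y]),np.array([vx,vy])
def meet(a,b):
    t=np.linalg.solve(np.c_[a[1],-b[1]],b[0]-a[0]);return a[0]+a[1]*t[0]
E
python3 - <<'E'
from h import *
c=np.load("w1.npy",allow_pickle=True).item();im=cv2.imread("pics/w1.png");g=cv2.cvtColor(im,cv2.COLOR_BGR2GRAY)
V=lambda *a:[np.array(x)/1.5 for x in a]
def L(name,p,q,ax,sg,z,w=6):
    e=edge(g,*V(p,q),ax,sg,w);W=onplane(c,e,z);l=line(W)
    res=np.abs((W[:,:2]-l[0])@np.array([-l[1][1],l[1][0]]))
    d=l[1]*(1 if l[1][0]*.958-l[1][1]*.285>0 else -1) if ax==0 else l[1]
    print(name,len(e),l[0].round(1),"ang",np.degrees(np.arctan2(d[1],d[0])).round(2),"res",np.median(res).round(2));return l
pr=L("plateR",(444,205),(442,345),0,-1,6)
pl=L("plateL",(318,200),(320,262),0,1,6)
pn=L("plateN",(360,354),(435,354),1,-1,6)
ri=L("railR in",(430,20),(430,185),0,-1,28)
li=L("railL in",(328,20),(330,185),0,1,28)
le=L("railL end",(322,193),(326,193),1,1,28)
re_=L("railR end",(431,194),(438,194),1,1,28)
cf=L("case front",(340,240),(402,235),1,-1,32)
cr=L("case R",(408,240),(411,322),0,1,32)
cb=L("case back",(350,333),(406,329),1,1,32)
cl=L("case L",(334,247),(341,328),0,-1,32)
cor=[meet(cf,cl),meet(cf,cr),meet(cb,cr),meet(cb,cl)]
print("corners",np.round(cor,1),"centre",np.mean(cor,0),"sides",[np.linalg.norm(cor[i]-cor[i-1]).round(1) for i in range(4)])
print("near corners",meet(pn,pr),meet(pn,pl),np.linalg.norm(meet(pn,pr)-meet(pn,pl)))
# rail inner distance
u=ri[1];print("rail inner gap",abs((ri[0]-li[0])@np.array([-u[1],u[0]])))
E
```

```text
plateR 25 [ 499.6 -174.6] ang -16.22 res 0.11
plateL 25 [569.6 -79.2] ang -16.45 res 0.25
plateN 25 [ 433.7 -117. ] ang 73.82 res 0.03
railR in 25 [ 623.7 -192.8] ang -16.52 res 0.29
railL in 25 [ 662.9 -121.9] ang -16.28 res 0.19
railL end 25 [594.6 -95.8] ang 81.96 res 0.01
railR end 25 [ 569.8 -183.6] ang 86.49 res 0.03
case front 25 [ 553.7 -129.2] ang 77.77 res 0.06
case R 25 [ 507.4 -145.2] ang -12.51 res 0.11
case back 19 [ 469.  -100.2] ang 65.79 res 0.88
case L 25 [515.  -81.7] ang -10.77 res 0.26
corners [[ 562.1  -90.7]
 [ 548.3 -154.3]
 [ 454.  -133.4]
 [ 480.3  -75.1]] centre [ 511.15146 -113.35673] sides [np.float32(83.3), np.float32(65.1), np.float32(96.5), np.float32(63.9)]
near corners [ 423.44446 -152.4996 ] [454.55405 -45.26857] 111.65259
rail inner gap 79.15678
```

>>> jog_arm(
  increments=[
    [[9.4,-1.5,-0.2,2,0],[9.4,-3.3,-0.5,5,0],[9.4,-3.3,-0.5,8.5,0],[9.4,-3.3,-0.5,12,0],[9.4,-3.3,-0.5,15.5,0],[9.4,-3.3,-0.5,18.5,0],[9.4,-3.3,-0.5,20,0],[9.4,-3.3,-0.5,20,0]],
  ],
)

```text
t: 2.25
position: [510.4, -120.8, 97.2]
tool_rot: [-3.109, 0.442, 0.009]
contact_force: [-0.8, 0.2, -0.1]
finger_gap: 94.2
finger_force: 0.0
```

```bash
python3 - <<'E'
from h import *
c=env.calibration("wrist");s=env.observe();im=env.capture("wrist")
p=s["position"];a=np.radians(-16.2);d=np.array([np.cos(a),np.sin(a)]);n=np.array([-d[1],d[0]]);r=p[:2]-[439,-98.9]
print(s["t"],p,"lane",r@d-170,r@n,np.degrees(2*np.arctan2(s["tool_rot"][1],s["tool_rot"][0])))
cv2.imwrite("pics/w2.png",im);np.save("w2.npy",c,allow_pickle=True)
E
```

```text
2.25 [ 510.43507343 -120.76892746   97.21275635] lane -95.30011378396023 -1.070842807856738 343.8156385664941
```

View pics/w2.png

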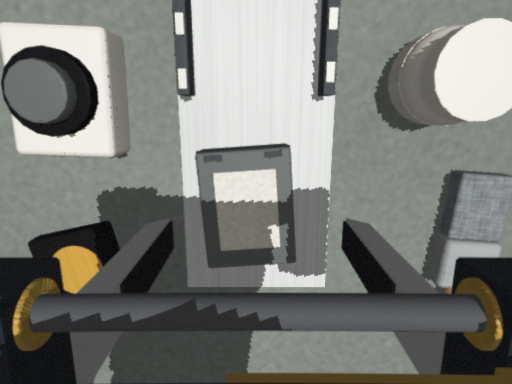

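The closer view shows the case top with corners around (197,150), (290,145), (295,262) and (207,265), and the plate edges near columns 185 and 330. I'll re-measure from this one.

```bash
cat > m.py <<'E'
from h import *
def run(tag,specs):
    c=np.load(tag+".npy",allow_pickle=True).item();g=cv2.cvtColor(cv2.imread(f"pics/{tag}.png"),cv2.COLOR_BGR2GRAY);o={}
    for name,p,q,ax,sg,z in specs:
        e=edge(g,p,q,ax,sg);W=onplane(c,e,z);l=line(W)
        a=np.degrees(np.arctan(l[1][1]/l[1][0]))
        print(name,len(e),e[0].round(1),e[-1].round(1),l[0].round(1),"ang",a.round(2),"res",np.median(np.abs((W[:,:2]-l[0])@np.array([-l[1][1],l[1][0]]))).round(2));o[name]=l
    return o
E
python3 - <<'E'
from m import *
o=run("w2",[("pr",(333,102),(329,210),0,-1,6),("pl",(181,102),(184,180),0,1,6),
("ri",(316,10),(316,90),0,-1,6),("li",(192,10),(194,90),0,1,6),
("cf",(203,150),(285,145),1,-1,32),("cr",(290,150),(295,255),0,1,32),("cl",(197,155),(206,258),0,-1,32)])
n=np.array([-np.sin(np.radians(-16.2)),np.cos(np.radians(-16.2))])
for k in o:print(k,(o[k][0]-[439,-98.9])@n)
print(meet(o["cf"],o["cr"]),meet(o["cf"],o["cl"]))
E
```

```text
pr 22 [334.6 102. ] [330.4 201. ] [ 537.4 -185.5] ang -16.27 res 0.08
pl 25 [177.8 102. ] [182.2 180. ] [568.5 -79. ] ang -16.28 res 0.04
ri 25 [316.  10.] [312.7  90. ] [ 600.6 -187.1] ang -16.16 res 0.34
li 25 [190.9  10. ] [194.4  90. ] [ 623.2 -107.5] ang -16.33 res 0.03
cf 25 [203.  148.7] [285.  143.2] [ 554.  -124.4] ang 77.78 res 0.02
cr 25 [290.3 150. ] [295.3 255. ] [ 508.5 -145.5] ang -12.23 res 0.04
cl 25 [194.9 155. ] [206.5 258. ] [527.2 -84.7] ang -12.03 res 0.03
pr -55.67047634438593
pl 55.25683427581984
ri -39.66112138845255
li 43.11302079966693
cf 7.5680248973769935
cr -25.334842606211513
cl 38.25133209263951
[ 547.63574 -153.95242] [561.0678   -91.907036]
```

>>> jog_arm(
  increments=[
    [[9.4,0,-0.1,2,0],[9.4,0.1,-0.1,4,0],[9.4,0.1,-0.1,5.5,0],[9.4,0.1,-0.1,6.7,0],[9.4,0.1,-0.1,6.7,0],[8,0.1,-0.1,6.7,0],[7,0.1,-0.1,6.7,0],[6.4,0.1,-0.1,6.7,0]],
  ],
  grip_force=5,
)

```text
t: 2.97
position: [514.2, -120.3, 34.7]
tool_rot: [3.11, -0.443, 0.003]
contact_force: [0.1, 0.5, 0.9]
finger_gap: 77.1
finger_force: 0.0
```

>>> jog_arm(
  increments=[
    [[6.2,0,0,0,0],[6.2,0,0,0,0],[6.2,0,0,0,0],[6.2,0,0,0,0]],
  ],
)

```text
t: 3.3
position: [514.1, -120.1, 34.1]
tool_rot: [3.11, -0.443, 0.002]
contact_force: [-0.4, 2.2, 6.0]
finger_gap: 64.4
finger_force: 5.0
```

>>> jog_arm(
  increments=[
    [[6.2,0,0,0,0],[9,0,0,0,0],[9,0,0,0,0],[9,0,0,0,0],[9,0,0,0,0],[9,0,0,-2,0],[9,0,0,-4.5,0],[9,0,0,-6.5,0]],
  ],
)

```text
t: 3.97
position: [513.5, -120.1, 99.6]
tool_rot: [3.11, -0.443, -0.0]
contact_force: [0.4, -0.2, -0.2]
finger_gap: 90.0
finger_force: 0.0
```

>>> jog_arm(
  increments=[
    [[9,-2,0,0,0],[6,-4.5,0,0,0],[3,-6.7,0,0,0],[3,-6.7,0,0,0],[3,-6.7,0,0,0],[3,-6.7,0,0,0]],
  ],
)

```text
t: 4.47
position: [450.0, -101.6, 98.7]
tool_rot: [3.11, -0.444, 0.001]
contact_force: [0.6, 0.1, -0.5]
finger_gap: 60.0
finger_force: 0.0
```

```bash
cat >> h.py <<'E'
def lane():
    s=env.observe();p=s["position"];a=np.radians(-16.27);d=np.array([np.cos(a),np.sin(a)]);n=np.array([-d[1],d[0]]);r=p[:2]-[439,-98.9]
    print(s["t"],"tcp lane",(r@d-170).round(1),(r@n+.2).round(1),p[2].round(1),"yaw",(np.degrees(2*np.arctan2(s["tool_rot"][1],s["tool_rot"][0]))%360-360+16.27).round(2),"gap",s["finger_gap"].round(1),s["contact_force"].round(1))
def snap(tag):
    c=env.calibration("wrist");im=env.capture("wrist");cv2.imwrite(f"pics/{tag}.png",im);np.save(tag+".npy",c,allow_pickle=True)
E
python3 -c "
from h import *
lane();snap('w3')"
```

```text
Traceback (most recent call last):
  File "h.py", line 33, in lane
    print(s["t"],"tcp lane",(r@d-170).round(1),(r@n+.2).round(1),p[2].round(1),"yaw",(np.degrees(2*np.arctan2(s["tool_rot"][1],s["tool_rot"][0]))%360-360+16.27).round(2),"gap",s["finger_gap"].round(1),s["contact_force"].round(1))
                                                                                                                                                                                ^^^^^^^^^^^^^^^^^^^^^
AttributeError: 'float' object has no attribute 'round'
```

```bash
sed -i 's/s\["finger_gap"\].round(1)/s["finger_gap"]/' h.py; python3 -c "
from h import *
lane();snap('w3')"
```

```text
4.4667 tcp lane -158.7 0.7 98.7 yaw 0.04 gap 60.01710058686803 [ 0.6  0.1 -0.5]
```

View pics/w3.png

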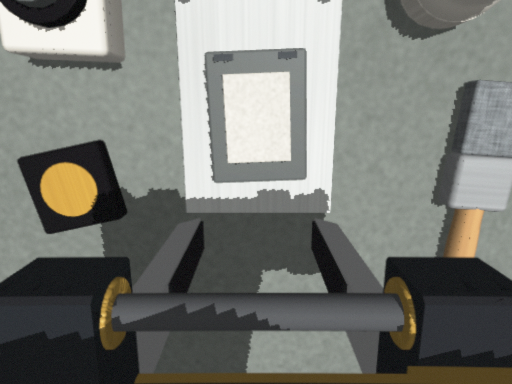

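The case is now nearly square, with top corners about (206,52), (306,49), (305,179) and (212,182). I'll measure the leftover offset.

```bash
python3 - <<'E'
from m import *
o=run("w3",[("pr",(341,10),(332,190),0,-1,6),("pl",(178,10),(184,185),0,1,6),
("cf",(213,52),(300,49),1,-1,32),("cb",(218,182),(300,179),1,1,32),("cr",(306,55),(305,172),0,1,32),("cl",(206,60),(212,176),0,-1,32)])
a=np.radians(-16.27);d=np.array([np.cos(a),np.sin(a)]);n=np.array([-d[1],d[0]])
L=lambda p:np.round([(p-[439,-98.9])@d-170,(p-[439,-98.9])@n+.2],1)
for k in o:print(k,L(o[k][0]))
for x in("cf","cb"):
  for y in("cl","cr"):print(x,y,L(meet(o[x],o[y])))
E
```

```text
pr 25 [341.1  10. ] [331. 190.] [ 511.2 -177.9] ang -16.26 res 0.09
pl 25 [175.3  10. ] [184.8 185. ] [532.6 -68.5] ang -16.29 res 0.06
cf 25 [213.  51.] [300.   47.4] [ 546.7 -136.8] ang 75.97 res 0.04
cb 25 [218.  182.5] [300.  179.5] [ 468.2 -108.1] ang 75.9 res 0.04
cr 25 [306.2  55. ] [306.2 172. ] [ 497.6 -148.6] ang -14.21 res 0.02
cl 25 [204.1  60. ] [211.2 176. ] [507.6 -85.3] ang -14.12 res 0.26
pr [-78.6 -55.4]
pl [-88.7  55.7]
cf [-56.  -6.]
cb [-139.4   -0.5]
cr [-99.9 -31.1]
cl [-108.    32.5]
cf cl [-57.6  34.4]
cf cr [-55.1 -29.5]
cb cl [-140.6   31.3]
cb cr [-138.2  -32.5]
```

>>> jog_arm(
  increments=[
    [[3.4,0,0.1,2,0],[3.4,0,0.1,4,0],[3.4,0,0.1,5.5,0],[3.4,0,0.1,6.5,0],[3.4,0,0.1,7,0],[3.4,0,0.1,7,0],[3.4,0,0.1,7,0],[3.4,0,0.1,7,0]],
  ],
)

```text
t: 5.18
position: [449.5, -102.5, 29.2]
tool_rot: [3.11, -0.443, 0.002]
contact_force: [0.1, -1.1, -0.2]
finger_gap: 33.9
finger_force: 0.0
```

>>> jog_arm(
  increments=[
    [[3.4,0.4,0,0,0],[3.4,0.8,0,0,0],[3.4,1.2,0,0,0],[3.4,1.6,0,0,0],[3.4,2.1,0,0,0],[3.4,2.6,0,0,0],[3.4,3.1,0,0,0],[3.4,3.6,0,0,0]],
  ],
)

```text
t: 5.85
position: [484.0, -112.5, 28.4]
tool_rot: [-3.11, 0.443, 0.0]
contact_force: [-1.2, 0.6, 1.7]
finger_gap: 34.1
finger_force: 1.0
```

```bash
python3 -c "
from h import *
snap('w4');lane()"
```

```text
5.9 tcp lane -122.1 -0.3 28.5 yaw 0.04 gap 34.320627098686 [ 0.3 -0.3 -0.2]
```

View pics/w4.png

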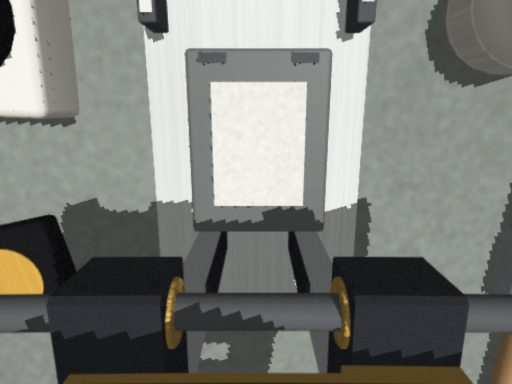

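The case is square on the fingertips. Its top runs from (188,50) to (331,50) at the front and (194,230) to (324,230) at the back.

```bash
cat >> m.py <<'E'
def lanefr(o):
    a=np.radians(-16.27);d=np.array([np.cos(a),np.sin(a)]);n=np.array([-d[1],d[0]])
    L=lambda p:np.round([(p-[439,-98.9])@d-170,(p-[439,-98.9])@n+.2],1)
    for k in o:print(k,L(o[k][0]))
    for y in("cl","cr"):print("front",y,L(meet(o["cf"],o[y])))
E
python3 - <<'E'
from m import *
o=run("w4",[("pr",(370,40),(361,190),0,-1,6),("pl",(146,40),(157,190),0,1,6),
("cf",(200,49),(318,49),1,-1,32),("cr",(331,60),(326,190),0,1,32),("cl",(187,60),(191,190),0,-1,32)])
lanefr(o)
E
```

```text
pr 25 [369.3  40. ] [357.5 190. ] [ 526.1 -182.1] ang -16.29 res 0.06
pl 25 [143.9  40. ] [155.1 190. ] [554.7 -74.9] ang -16.31 res 0.07
cf 25 [200.   47.9] [318.   47.8] [ 571.6 -140.9] ang 73.75 res 0.01
cr 25 [331.7  60. ] [325.2 190. ] [ 530.  -159.1] ang -16.26 res 0.02
cl 25 [184.8  60. ] [191.3 190. ] [545.6 -98. ] ang -16.23 res 0.03
pr [-63.1 -55.2]
pl [-65.7  55.6]
cf [-30.9  -3. ]
cr [-65.8 -32.1]
cl [-67.9  30.9]
front cl [-30.9  31. ]
front cr [-30.9 -32.1]
```

Square and centred within 0.6 mm. There are 161 mm left to push.

>>> jog_arm(
  increments=[
    [[3.4,0.4,0,0,0],[3.4,1,0,0,0],[3.4,1.8,0,0,0],[3.4,2.6,0,0,0],[3.4,3.4,0,0,0],[3.4,4.2,0,0,0],[3.4,5,0,0,0],[3.4,5.5,0,0,0]],
  ],
)

```text
t: 6.57
position: [537.4, -128.1, 28.4]
tool_rot: [3.11, -0.443, 0.0]
contact_force: [-1.5, 0.6, 0.8]
finger_gap: 34.0
finger_force: 0.9
```

```bash
python3 - <<'E'
from m import *
snap("w5");lane()
o=run("w5",[("cf",(200,49),(318,49),1,-1,32),("cr",(331,60),(326,190),0,1,32),("cl",(187,60),(191,190),0,-1,32)])
lanefr(o)
E
```

```text
6.6167 tcp lane -66.9 -0.2 28.5 yaw 0.04 gap 33.93894822234729 [ 0.8 -0.3 -0.4]
cf 25 [200.   47.9] [318.   47.8] [ 624.2 -159.1] ang 73.75 res 0.01
cr 25 [331.2  60. ] [325.2 190. ] [ 584.  -174.8] ang -16.06 res 0.04
cl 25 [184.9  60. ] [191.3 190. ] [ 600.8 -114.1] ang -16.25 res 0.02
cf [24.7 -5.7]
cr [ -9.5 -32. ]
cl [-10.4  31. ]
front cl [24.6 31. ]
front cr [ 24.7 -31.9]
```

Tracking well, with 105 mm to go.

>>> jog_arm(
  increments=[
    [[3.4,0.4,0,0,0],[3.4,1,0,0,0],[3.4,1.8,0,0,0],[3.4,2.6,0,0,0],[3.4,3.4,0,0,0],[3.4,4.2,0,0,0],[3.4,5,0,0,0],[3.4,5.5,0,0,0]],
  ],
)

```text
t: 7.28
position: [590.2, -143.4, 28.5]
tool_rot: [3.11, -0.443, 0.001]
contact_force: [-1.7, -0.2, 1.0]
finger_gap: 33.8
finger_force: 0.9
```

>>> jog_arm(
  increments=[
    [[3.4,0.4,0,0,0],[3.4,1,0,0,0],[3.4,1.7,0,0,0],[3.4,2.4,0,0,0],[3.4,3.1,0,0,0],[3.4,3.7,0,0,0],[3.4,4.1,0,0,0],[3.4,4.4,0,0,0]],
  ],
)

```text
t: 7.95
position: [631.9, -155.5, 28.4]
tool_rot: [3.11, -0.443, -0.0]
contact_force: [-2.1, 0.4, 1.4]
finger_gap: 33.9
finger_force: 1.0
```

>>> jog_arm(
  increments=[
    [[3.4,0.1,0,0,0],[3.4,0.2,0,0,0],[3.4,0.3,0,0,0],[3.4,0.4,0,0,0],[3.4,0.5,0,0,0]],
  ],
)

```text
t: 8.37
position: [636.2, -156.8, 28.5]
tool_rot: [-3.11, 0.443, -0.0]
contact_force: [0.2, -0.0, -1.6]
finger_gap: 33.9
finger_force: 0.5
```

```bash
python3 - <<'E'
from m import *
snap("w6");lane()
o=run("w6",[("cf",(200,49),(318,49),1,-1,32),("cr",(331,60),(326,190),0,1,32),("cl",(187,60),(191,190),0,-1,32)])
lanefr(o)
E
```

```text
8.4167 tcp lane 35.7 -0.1 28.4 yaw 0.04 gap 33.85426848223151 [-0.5 -0.3  0. ]
cf 3 [293.   43.6] [318.   52.4] [ 719.2 -202.7] ang 56.03 res 0.7
cr 25 [331.8  60. ] [325. 190.] [ 680.5 -202.9] ang -16.28 res 0.06
cl 25 [185.  60.] [191.1 190. ] [ 696.7 -141.9] ang -16.29 res 0.02
cf [128.1 -20.9]
cr [ 91.  -31.9]
cl [89.4 31.1]
front cl [144.6  31. ]
front cr [124.5 -31.9]
```

>>> jog_arm(
  increments=[
    [[3.4,0.1,0,0,0],[3.4,0.2,0,0,0],[3.4,0.3,0,0,0],[3.4,0.3,0,0,0]],
  ],
)

```text
t: 8.75
position: [638.1, -157.3, 28.4]
tool_rot: [-3.11, 0.443, 0.005]
contact_force: [-11.3, 3.3, 7.4]
finger_gap: 34.1
finger_force: 6.2
```

>>> jog_arm(
  increments=[
    [[3.4,0.05,0,0,0],[3.4,0.1,0,0,0],[3.4,0.1,0,0,0]],
  ],
)

```text
t: 9.0
position: [638.1, -157.3, 28.4]
tool_rot: [-3.109, 0.443, 0.009]
contact_force: [-19.9, 5.2, 11.9]
finger_gap: 33.5
finger_force: 10.4
```

```bash
python3 - <<'E'
from h import *
snap("w7");lane();im=cv2.imread("pics/w7.png")
cv2.imwrite("pics/w7v.png",cv2.resize(im[0:240],None,fx=1.5,fy=1.5))
E
```

```text
9.05 tcp lane 37.6 -0.1 28.5 yaw 0.05 gap 33.744844531363434 [-19.6   5.7  12.1]
```

View pics/w7v.png

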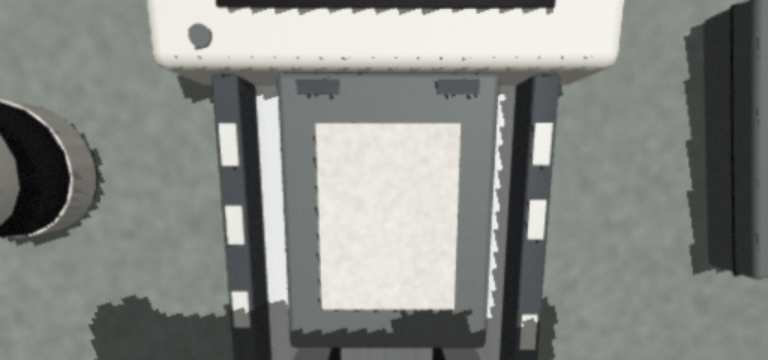

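The case front sits flush against the reader, with clear gaps to both rails, and the push force rose to about 20 N. Backing off and rising.

>>> jog_arm(
  increments=[
    [[3.4,-0.3,0,0,0],[3.4,-0.8,0,0,0],[3.4,-1.6,0,0,0],[3.4,-2.4,0,0,0],[3.4,-2.5,0,-2,0],[3.4,-2.5,0,-5,0],[2,-2.5,0,-8,0],[0,-2.5,0,-11,0]],
  ],
)

```text
t: 9.72
position: [615.9, -150.9, 139.9]
tool_rot: [3.11, -0.443, 0.001]
contact_force: [-0.3, 0.6, 1.1]
finger_gap: 23.9
finger_force: 0.0
```

>>> jog_arm(
  increments=[
    [[0,-2,0,-3,0],[0,-4,0,-6,0],[0,-6,-1,-9,0],[0,-8,-2,-11,0],[0,-8,-2,-11,0],[0,-8,-2,-11,0]],
  ],
)

```text
t: 10.22
position: [544.9, -109.1, 249.7]
tool_rot: [3.11, -0.442, 0.005]
contact_force: [0.8, 0.8, 0.0]
finger_gap: 0.9
finger_force: 0.0
```

```bash
python3 - <<'E'
from h import *
snap("w8");lane();im=cv2.imread("pics/w8.png")
cv2.imwrite("pics/w8v.png",cv2.resize(im,None,fx=1.5,fy=1.5))
E
```

```text
10.2667 tcp lane -65.4 19.8 248.2 yaw 0.06 gap 0.10660787125985499 [ 1.1  0.1 -1.6]
```

View pics/w8v.png

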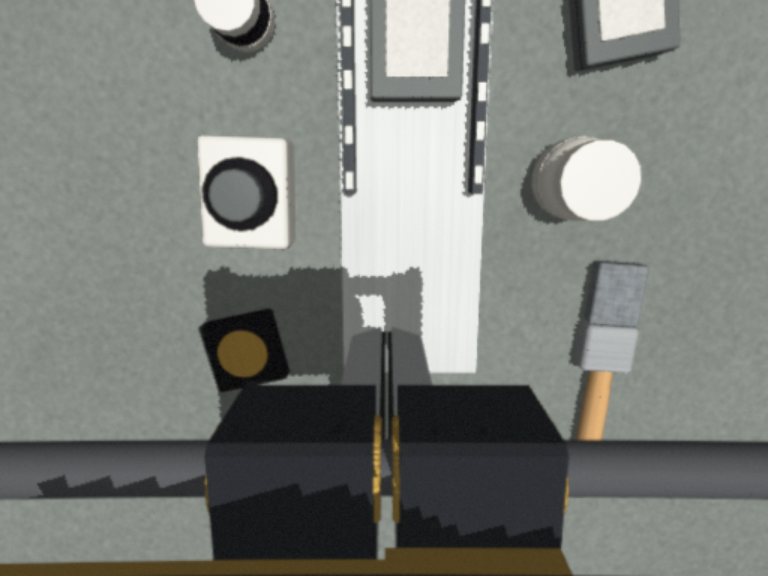

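The case stays home and square, with its back edge at row 98 between the rails. The key's grey top is at about view (236,193) and the console spans (198–290, 137–247).

```bash
python3 - <<'E'
from m import *
c=np.load("w8.npy",allow_pickle=True).item();im=cv2.imread("pics/w8.png");g=cv2.GaussianBlur(cv2.cvtColor(im,cv2.COLOR_BGR2GRAY),(0,0),.8)
x0,y0=136,98;r=g[y0:y0+60,x0:x0+52]
print(r[30,::3])
m=((r>45)&(r<150)).astype(np.uint8)
n,l,st,ce=cv2.connectedComponentsWithStats(cv2.morphologyEx(m,cv2.MORPH_OPEN,np.ones((5,5))));k=l[128-y0,157-x0]
print(k,st[k],ce[k])
cn=cv2.findContours((l==k).astype(np.uint8),0,1)[0][0];W=onplane(c,cn.reshape(-1,2)+[x0,y0],56)
(cx,cy),rad=cv2.minEnclosingCircle(W[:,:2].astype(np.float32));print("key",cx,cy,rad, onplane(c,[ce[k]+[x0,y0]],56))
o=run("w8",[("n",(140,164),(188,164),1,-1,34),("f",(138,91),(186,92),1,1,34),("l",(132.5,97),(135,158),0,1,34),("r",(191.5,97),(191.5,158),0,-1,34)])
print("console",np.mean([meet(o[a],o[b]) for a in"nf" for b in"lr"],0),[meet(o[a],o[b]) for a in"nf" for b in"lr"])
s=env.observe();R=cv2.Rodrigues(s["tool_rot"])[0]
print("tool shift",R.T@(np.array([cx,cy,56])-s["position"]))
E
```

```text
[ 50  71 116 117 118 119 120 121 122 124 124 125 102  47  35  33  92 242]
1 [   3   14   37   36 1065] [20.61314554 31.47793427]
key 618.04931640625 -23.477519989013672 18.921289443969727 [[618.2259349 -23.5876051  56.       ]]
n 25 [140.  163.4] [188.  164.8] [579.5 -16.2] ang 72.04 res 0.1
f 25 [138.   90.3] [186.  92.] [654. -38.] ang 72.06 res 0.02
l 22 [131.8  97. ] [135. 158.] [627.7   6. ] ang -18.01 res 0.22
r 25 [190.5  97. ] [191.7 158. ] [609.9 -53.4] ang -17.86 res 0.04
console [617.9613   -23.426453] [array([590.6026  ,  18.037315], dtype=float32), array([571.4726 , -40.98941], dtype=float32), array([664.4132   ,  -5.9541435], dtype=float32), array([645.35675 , -64.799576], dtype=float32)]
tool shift [  46.10658974 -102.95264884  192.25089234]
```

>>> jog_arm(
  increments=[
    [[0,1.5,-3,0,0],[0,3,-6,2,0],[0,4.6,-9,5,0],[0,4.6,-10.3,8,0],[0,4.6,-10.3,11,0],[0,4.6,-10.3,14,0],[0,4.6,-10.3,15.5,0],[0,4.6,-10.3,15.5,0]],
  ],
)

```text
t: 10.93
position: [615.7, -23.5, 87.4]
tool_rot: [3.11, -0.444, -0.014]
contact_force: [-0.2, -0.5, -1.1]
finger_gap: 0.4
finger_force: 0.0
```

>>> jog_arm(
  increments=[
    [[0,0,0,0.4,0],[0,0,0,0.8,0],[0,0,0,1.2,0],[0,0,0,1.2,0]],
  ],
)

```text
t: 11.27
position: [617.9, -23.5, 81.4]
tool_rot: [-3.11, 0.444, -0.0]
contact_force: [-0.9, 0.4, -0.3]
finger_gap: 0.6
finger_force: 0.0
```

>>> jog_arm(
  increments=[
    [[0,0,0,0.3,0],[0,0,0,0.6,0],[0,0,0,0.8,0],[0,0,0,1,0],[0,0,0,1.1,0],[0,0,0,1.2,0],[0,0,0,1.2,0]],
  ],
)

```text
t: 11.85
position: [618.0, -23.4, 69.7]
tool_rot: [-3.11, 0.443, -0.001]
contact_force: [0.5, -0.2, 4.1]
finger_gap: 0.4
finger_force: 2.3
```

>>> jog_arm(
  increments=[
    [[0,0,0,0.1,0],[0,0,0,0.2,0],[0,0,0,0.25,0],[0,0,0,0.25,0],[0,0,0,0.25,0]],
  ],
)

```text
t: 12.27
position: [618.2, -23.4, 69.0]
tool_rot: [3.11, -0.443, 0.002]
contact_force: [-7.4, -0.7, 20.8]
finger_gap: 0.1
finger_force: 10.6
```

Fully down: travel stops at 69.0 mm and the force climbs to 21 N. Releasing and checking.

>>> jog_arm(
  increments=[
    [[0,0,0,-0.5,0],[0,0,0,-1.5,0],[0,0,0,-3.5,0],[0,0,0,-6.5,0],[0,-1,0.5,-10,0],[0,-3,1,-14,0],[0,-5,1,-17,0],[0,-6,1,-18,0]],
  ],
)

```text
t: 12.93
position: [556.8, -15.9, 252.4]
tool_rot: [-3.11, 0.443, -0.009]
contact_force: [0.3, 0.5, 0.5]
finger_gap: 0.5
finger_force: 0.0
```

>>> jog_arm(
  increments=[
    [[0,0,0,0,0],[0,0,0,0,0],[0,0,0,0,0]],
  ],
)

```text
t: 13.18
position: [557.4, -16.2, 245.4]
tool_rot: [3.11, -0.443, -0.004]
contact_force: [1.0, 0.0, -0.4]
finger_gap: 0.5
finger_force: 0.0
```

```bash
python3 - <<'E'
from m import *
snap("w9");lane()
im=cv2.imread("pics/w9.png");cv2.imwrite("pics/w9v.png",cv2.resize(im,None,fx=1.5,fy=1.5))
E
```

```text
13.2333 tcp lane -79.5 112.7 245.1 yaw 0.04 gap 0.41978831767682107 [ 0.3 -0.1  0.9]
```

View pics/w9v.png

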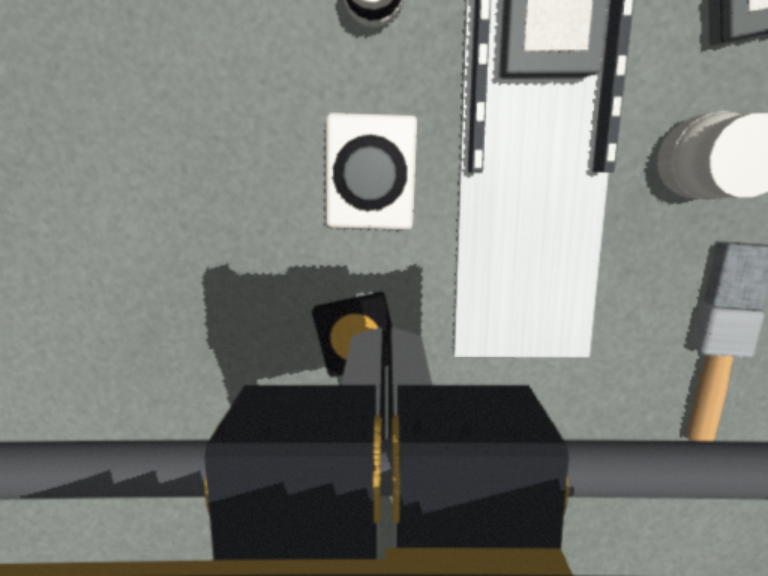

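The picture shows the case still home between the rails (back edge at row 75), the key released at (370,172), and the robot clear of everything. Handing in.

```bash
python3 -c "
from plant import env
print(env.close_job())"
```

```text
the job is handed in; nothing more can be done
None
```

The case is home, square against the reader and clear of both rails; the key was pressed fully down and released, the arm is clear of everything, and the job is handed in (no verdict came back).

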